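Transfer sample vials from the thermostat to the titrator rack in order

TASK

The four amber sample vials in the dry-block thermostat are ready for titration, and the run list goes by position: move them all to the low sample rack, one to each opening, in the same left-to-right order in which they stand in the thermostat now. Set each one down gently on the rack's floor, upright, without dropping it in.

Things in the scene. Friction and masses are not known exactly. Their poses are not given: they have to be found in the camera images.
- vial_tall: Amber glass vial, 27.5 mm across its straight glass body; loose, about 55 g. The tallest, 92 mm: straight glass up to 73 mm, then a flat white screw cap 25 mm across with a dark septum in the middle. Origin: centre of its underside, z up; round, so its yaw means nothing. It starts upright in one of the thermostat's four blocks, its underside 50 mm above the bench.
- vial_dropper: Amber glass vial, 27.5 mm across its straight glass body; loose, about 55 g. 89 mm high: straight glass up to 55 mm, then a white dropper closure 23 mm across that tapers to a thin tip 6 mm across. Origin: centre of its underside, z up; round, so its yaw means nothing. It starts upright in one of the thermostat's four blocks, its underside 50 mm above the bench.
- vial_short: Amber glass vial, 27.5 mm across its straight glass body; loose, about 55 g. The shortest, 66 mm: straight glass up to 49 mm, then a plain flat white cap as wide as the glass. Origin: centre of its underside, z up; round, so its yaw means nothing. It starts upright in one of the thermostat's four blocks, its underside 50 mm above the bench.
- vial_crimp: Amber glass vial, 27.5 mm across its straight glass body; loose, about 55 g. 71 mm high: straight glass up to 53 mm, then a narrow neck and a small aluminium crimp cap 20 mm across. Origin: centre of its underside, z up; round, so its yaw means nothing. It starts upright in one of the thermostat's four blocks, its underside 50 mm above the bench.
- thermostat: White dry-block thermostat, fixed, with four aluminium blocks side by side in one row. Housing 268 mm long, its rim 65 mm above the bench; from the row's centre line it reaches 45 mm to the far side and 110 mm (low sloped panel) to the robot's side. Origin: on the bench, below the middle of the row; y along the row to its left end as the robot sees it, x across it, away from the robot.
- block_tall: The fixed aluminium block in which vial_tall starts: 53 mm square, its top 70 mm above the bench, a round well 32 mm wide and 20 mm deep in its middle. It has one of the row's four places, at y = +84, +28, -28 or -84 mm of the thermostat; the four blocks look alike. Origin: centre of its underside, 25 mm above the bench; axes as the thermostat's.
- block_dropper: The fixed aluminium block in which vial_dropper starts: 53 mm square, its top 70 mm above the bench, a round well 32 mm wide and 20 mm deep in its middle. It has one of the row's four places, at y = +84, +28, -28 or -84 mm of the thermostat; the four blocks look alike. Origin: centre of its underside, 25 mm above the bench; axes as the thermostat's.
- block_short: The fixed aluminium block in which vial_short starts: 53 mm square, its top 70 mm above the bench, a round well 32 mm wide and 20 mm deep in its middle. It has one of the row's four places, at y = +84, +28, -28 or -84 mm of the thermostat; the four blocks look alike. Origin: centre of its underside, 25 mm above the bench; axes as the thermostat's.
- block_crimp: The fixed aluminium block in which vial_crimp starts: 53 mm square, its top 70 mm above the bench, a round well 32 mm wide and 20 mm deep in its middle. It has one of the row's four places, at y = +84, +28, -28 or -84 mm of the thermostat; the four blocks look alike. Origin: centre of its underside, 25 mm above the bench; axes as the thermostat's.
- sample_rack: Low plastic rack, fixed, empty, 70 x 244 mm. White open deck, its top 20 mm above the bench, with a row of four 46 mm square openings at x = 0, y = +84, +28, -28, -84 mm; below it a grey floor 4 mm above the bench, on which the vials stand, with 9 mm of play all round. Origin: centre of its underside; y along the row to its left end as the robot sees it, x across it, away from the robot.

How it is judged:
By the outcome, as a careful person would: the job done as asked, in the order asked, and still so for the second after the job is handed in, with the robot touching nothing.
It also fails if it takes over 106 s, if anything falls off the work surface, if the arm or the gripper's body presses on something with over 40 N, if the wrist force passes 120 N, or if a joint passes its speed limit or range.

ROBOT

A 6-joint arm with a two-finger parallel gripper is mounted at the origin on the work surface. World frame = base frame: x ahead of the robot, y to its left, z up, the work surface at z = 0. Lengths are in mm, angles in rad, forces in N, time in s.
With the tool pointing down it reaches from about 350 to 725 mm from the base axis. Payload 4.3 kg.
Tool frame: the origin (TCP) lies at the very end of the fingers, on their centre line; the grasp point (between the pads) lies 19 mm behind it; z points along the fingers, y is the line along which they close (so a half turn about z gives the same grasp; the last joint's range is limited). The gripper opens to 85 mm and grips with 20 to 120 N. Pads are 22 mm wide; open, the fingers measure 114 mm over their backs; the gripper's body (76 mm by 85 mm) begins 54 mm behind the grasp point. The pads swing forward as they close: fully open they stand 13 mm farther back than shut.
Start: joints at [-1.425, 0.377, 0.081, 1.274, 0, 1.46], TCP at [145.496, -556.327, 210.029] pointing down, gripper open.
Joint ranges: [-2.72, 2.72], [-0.84, 1.66], [-1.02, 1.22], [-1.77, 2.12], [-1.37, 1.28], [-3.14, 3.14]. Speed limits (rad/s): [2.57, 2.57, 3.14, 3.14, 3.14, 3.14].

INTERFACE

Orientations are given as a unit quaternion [w, x, y, z].
In Python, from rig import env, eyes gives the robot as it stands.
- The arm moves only by the tool jog_arm, never from a script. Its argument "commands" is a list of rows, each an object with "twist": the turn, a rotation vector about the tool's x, y, z in rad, a list of three; "delta_pos": the shift along the tool's x, y, z in cm, a list of three; "jaw": the closure, from 0 (fully open) to 1 (shut). A call has 1 to 12 rows; each row is the pose to reach, as a shift and turn from the pose commanded when the call began, along the tool's axes at that moment; what a row does not reach only later rows make up. A row lasts 1/8 s, in which the tool goes at most 62.5 mm and 10.7 degrees, less where a joint would pass 70% of its speed; a pose out of reach is approached as far as the arm can. A call with a gripper value outside its range is refused whole. The fingers move at their own pace and stop on an object; the grip force is fixed at half the most. Time passes only in rows, so rows that repeat a pose let the fingers close. It gives the time, the measured TCP pose, the force, the opening and the grip force at its end, in the units of the state.
- env.get_obs(): the state, without advancing time (a new reading comes with each control period).
- eyes.camera(name): name is "scene" or "top" or "wrist"; returns a dict with "pixels" (400x640x3 uint8, blue, green, red), "fx", "fy", "cx", "cy" (pixels), "extrinsics" (4x4, takes a point from world to camera coordinates). Camera axes: x right, y up, looking along -z (the intrinsics and any distortion apply to the point x, -y, -z); pixel columns grow to the right and rows downward; lengths in mm; the calibration is good to about 2 mm. A picture is of the moment at which its call begins. There is no depth.
- env.sign_off(): hands the job in; it is judged then, once.
The state is a dict: "time_s": time; "joints": joint angles; "joint_vel": joint speeds; "joint_efforts": joint torques, N m; "position": TCP position; "orientation": TCP orientation; "ft_force": force on the tool from outside, world axes, zero at the start; "wrist_torque": the same for the moment, N m; "grip_width": finger opening in mm; "grasp_force": force on a finger pad.
Only numpy, scipy, OpenCV 4.12 (cv2) and the standard library are available. Lean on these libraries where they do the work, as an engineer would, in place of code of your own. Each camera call takes 0.05 s, during which the arm holds its last target. There are 200 camera calls.

## Working session

There is one attempt and no reset: what is moved stays moved. The work goes in short steps, Python scripts to look and compute and a tool call to move; the robot and the scene stay as the last step left them, time stands still between calls to the robot, and variables do not carry over. Pictures are saved under pics/ and viewed, at most 14 in all, crops included, and the job is handed in when it is done.

Besides the shell and the picture viewer there is one more tool, called after "Call:" by a JSON object that holds its "name" and its "arguments". jog_arm: Moves the arm, as the interface text tells. Its arguments: {"type":"object","properties":{"commands":{"type":"array"}},"required":["commands"]}

```bash
mkdir -p pics; ls
cat > h.py <<'E'
import numpy as np,cv2
from rig import env,eyes
def shot(n,f):
    c=eyes.camera(n); cv2.imwrite('pics/'+f,c['pixels']); np.savez('pics/'+f+'.npz',**{k:v for k,v in c.items()}); return c
def ray(c,u,v):
    E=np.array(c['extrinsics']); d=np.array([(u-c['cx'])/c['fx'],-(v-c['cy'])/c['fy'],-1.]); R=E[:3,:3]
    return -R.T@E[:3,3], R.T@d
def onz(c,u,v,z):
    o,d=ray(c,u,v); return o+d*(z-o[2])/d[2]
def proj(c,p):
    E=np.array(c['extrinsics']); q=E[:3,:3]@np.array(p)+E[:3,3]; return c['cx']+c['fx']*q[0]/-q[2], c['cy']-c['fy']*q[1]/-q[2]
E
python3 - <<'E'
from h import *
a=shot('scene','s1.png');b=shot('top','t1.png')
for c in(a,b):print({k:v for k,v in c.items() if k!='pixels'})
o=env.get_obs();print(o)
E
```

```text
pics
{'fx': 468.5089089353685, 'fy': 468.5089089353685, 'cx': 316.63005074608935, 'cy': 189.32821394851555, 'extrinsics': array([[-2.59540057e-01,  9.65708247e-01, -6.82212752e-03,
         1.29978522e+02],
       [-8.11510707e-01, -2.14258041e-01,  5.43639461e-01,
         3.86689043e+02],
       [ 5.23535415e-01,  1.46632446e-01,  8.39291126e-01,
        -1.22599767e+03],
       [ 0.00000000e+00,  0.00000000e+00,  0.00000000e+00,
         1.00000000e+00]])}
{'fx': 470.70208396970963, 'fy': 470.70208396970963, 'cx': 320.1397726730243, 'cy': 201.81402775040314, 'extrinsics': array([[-2.59003406e-02, -9.99302882e-01,  2.68872224e-02,
        -1.01422335e+01],
       [ 9.92361444e-01, -2.24566487e-02,  1.21303184e-01,
        -5.40103614e+02],
       [-1.20614825e-01,  2.98236366e-02,  9.92251286e-01,
        -8.35810886e+02],
       [ 0.00000000e+00,  0.00000000e+00,  0.00000000e+00,
         1.00000000e+00]])}
{'time_s': 0.1, 'joints': array([-1.42527470e+00,  3.78009309e-01,  7.97686734e-02,  1.27440614e+00,
       -6.31043870e-06,  1.46049490e+00]), 'joint_vel': array([ 0.00137142, -0.00116655,  0.00289158,  0.00083526,  0.00123723,
        0.00028227]), 'joint_efforts': array([ 9.45174615e-04, -4.64695752e+01,  2.70581245e+01,  1.20767203e-02,
       -3.50994037e-05,  4.62397800e-07]), 'position': array([ 145.41050361, -555.66145558,  209.14688145]), 'orientation': array([-9.25022646e-04,  9.91830044e-01,  1.27562958e-01, -1.94471320e-05]), 'ft_force': array([ 0.06925957, -0.55055811, -0.0070507 ]), 'wrist_torque': array([-0.00339126, -0.02394364, -0.00233906]), 'grasp_force': 0.0, 'grip_width': 85.61469322779125}
```

View pics/s1.png

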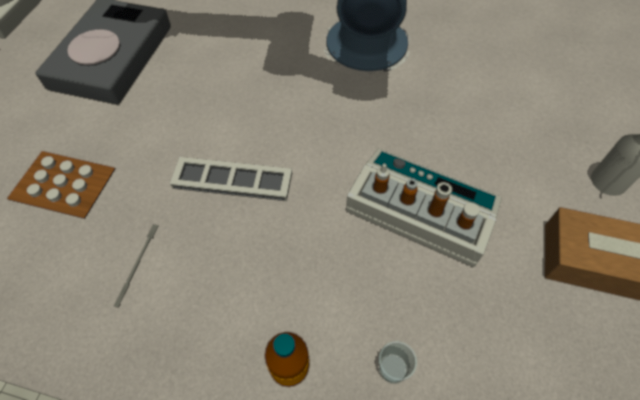

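View pics/t1.png

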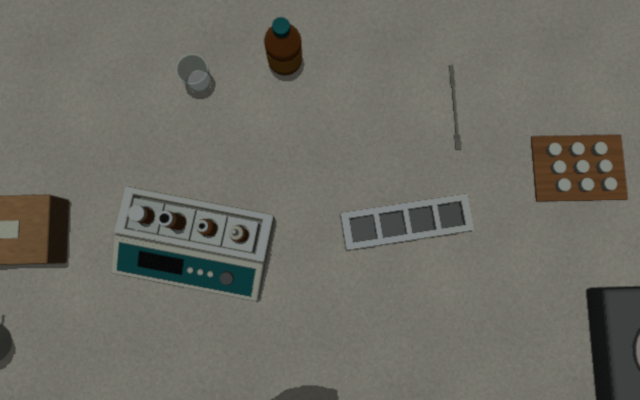

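Top view, left to right: short (140,215), tall (172,220), crimp (207,227), dropper (240,234). The rack is at about (407,222) with four openings. The scene view shows the same order reversed, as expected from the far side.

Run:
```python
from h import *
c=dict(np.load('pics/t1.png.npz')); im=c['pixels']
g=cv2.cvtColor(im,cv2.COLOR_BGR2GRAY); hsv=cv2.cvtColor(im,cv2.COLOR_BGR2HSV)
print('bg',g[300,450],'deck',g[246,347-0:352],im[228,363])
# rack openings: dark blobs in ROI
m=np.zeros_like(g); m[190:255,335:480]=(g[190:255,335:480]<85)*255
n,_,st,ce=cv2.connectedComponentsWithStats(m)
P=[]
for s,q in zip(st[1:],ce[1:]):
    if s[4]>200: p=onz(c,*q,8);P.append(p);print('open',s,q.round(1),p.round(1))
P=np.array(P)
# rack outline
mw=np.zeros_like(g); mw[185:258,330:485]=(g[185:258,330:485]>135)*255
k=max(cv2.findContours(mw,0,2)[0],key=cv2.contourArea)
for q in cv2.boxPoints(cv2.minAreaRect(k)): print('rackcorner',q,onz(c,*q,20).round(1))
print('rect',cv2.minAreaRect(k), onz(c,*cv2.minAreaRect(k)[0],20).round(1))
mw=np.zeros_like(g); mw[170:310,100:285]=(g[170:310,100:285]>135)*255
k=max(cv2.findContours(mw,0,2)[0],key=cv2.contourArea)
for q in cv2.boxPoints(cv2.minAreaRect(k)): print('th',q,onz(c,*q,65).round(1))
# teal panel far/near
t=cv2.inRange(hsv,(80,80,30),(105,255,255)); t[:170]=0;t[:,300:]=0
k=max(cv2.findContours(t,0,2)[0],key=cv2.contourArea); print('teal',cv2.minAreaRect(k))
cv2.imwrite('pics/tc.png',cv2.resize(im[175:305,100:290],None,fx=4,fy=4,interpolation=2))
```

```text
bg 118 deck [131 133 134 134 134] [71 73 70]
open [438 201  28  27 571] [451.1 214.3] [ 513.1 -273.1    8. ]
open [408 206  28  27 570] [421.8 218.9] [ 505.6 -216.5    8. ]
open [379 210  28  27 573] [392.5 223.4] [ 498.5 -160.2    8. ]
open [350 215  27  27 587] [362.9 228. ] [ 491.1 -103.6    8. ]Traceback (most recent call last):
  File "<stdin>", line 14, in <module>
ValueError: max() iterable argument is empty
```

Run:
```python
from h import *
c=dict(np.load('pics/t1.png.npz')); im=c['pixels']
g=cv2.cvtColor(im,cv2.COLOR_BGR2GRAY); hsv=cv2.cvtColor(im,cv2.COLOR_BGR2HSV)
for q in [(451.1,214.3),(421.8,218.9),(392.5,223.4),(362.9,228)]: print(onz(c,*q,20).round(1))
# blocks' corners by white mask of housing: bright, low saturation
m=((g>125)&(hsv[...,1]<40)).astype(np.uint8)*255; m[:170]=0;m[310:]=0;m[:,:105]=0;m[:,285:]=0
k=max(cv2.findContours(m,0,2)[0],key=cv2.contourArea); print(cv2.contourArea(k))
for q in cv2.boxPoints(cv2.minAreaRect(k)): print('th',q,onz(c,*q,65).round(1))
cv2.imwrite('pics/tc.png',cv2.resize(im[175:305,100:290],None,fx=4,fy=4,interpolation=2))
```

```text
[ 512.  -269.5   20. ]
[ 504.7 -213.6   20. ]
[ 497.5 -158.    20. ]
[ 490.3 -102.1   20. ]
6682.0
th [114.37109 231.17761] [492.4 337.8  65. ]
th [123.32254 185.94925] [571.9 324.3  65. ]
th [271.53763 215.28348] [513.8  64.2  65. ]
th [262.58618 260.51184] [434.9  80.8  65. ]
```

View pics/tc.png

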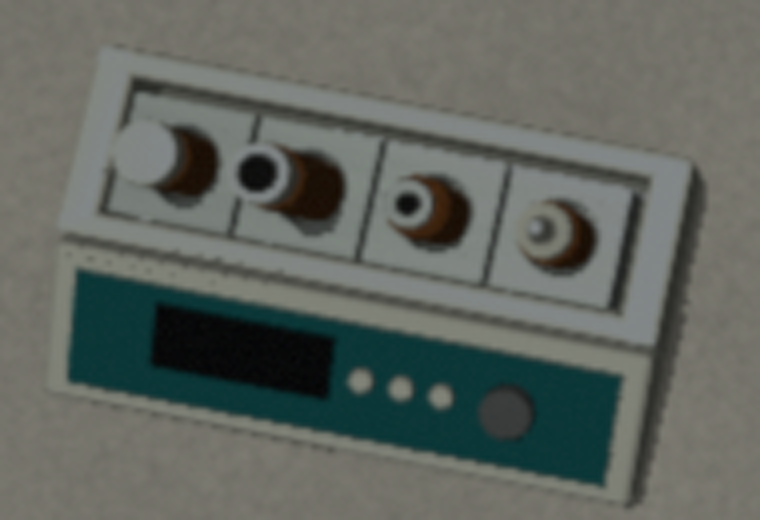

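The crop shows the block separators centred near (245,177), (371,201) and (498,227), and the cap tops at (147,153), (259,173), (407,204) and (540,228).

Run:
```python
from h import *
c=dict(np.load('pics/t1.png.npz'))
f=lambda U,V,z:onz(c,100+(U+.5)/4-.5,175+(V+.5)/4-.5,z)
for n,a in dict(sep1=(245.5,176.5,70),sep2=(371,201,70),sep3=(498,226.5,70),short=(147,153,116),tall=(259,173,142),crimp=(407,204,121),drop=(540,228,139),c1=(108,47,65),c2=(692,160,65),c3=(650,350,65),c4=(60,232,65)).items(): print(n,f(*a).round(1))
# scene rays for tops: check
s=dict(np.load('pics/s1.png.npz'))
im=s['pixels'];g=cv2.cvtColor(im,6)
for n,a in dict(short=(470,211,116),tall=(444,187,142),crimp=(411,184,121),drop=(383,168,139)).items(): print(n,onz(s,*a).round(1))
```

```text
sep1 [511.8 256.   70. ]
sep2 [499.8 201.7  70. ]
sep3 [487.3 146.6  70. ]
short [518.1 282.2 116. ]
tall [506.3 228.6 142. ]
crimp [494.2 174.8 121. ]
drop [481.9 117.9 139. ]
c1 [571.  318.5  65. ]
c2 [514.9  62.3  65. ]
c3 [432.2  81.7  65. ]
c4 [489.8 337.3  65. ]
short [525.8 282.8 116. ]
tall [506.  229.9 142. ]
crimp [499.6 175.2 121. ]
drop [490.9 120.8 139. ]
```

```bash
cat >> h.py <<'E'
from scipy.spatial.transform import Rotation as Ro
TH={'short':(518,283.2),'tall':(505.9,228.6),'crimp':(493.7,174.3),'drop':(481.5,119)}
RK={'short':(490.3,-102.1),'tall':(497.5,-158),'crimp':(504.7,-213.6),'drop':(512,-269.5)}
def go(x,y,z,yaw):
    "yaw = world angle of the tool's y (closing) axis; prints delta in cm and twist, tool axes"
    o=env.get_obs(); w=o['orientation']; R=Ro.from_quat(np.r_[w[1:],w[0]])
    ty=np.array([np.cos(yaw),np.sin(yaw),0]); tz=np.array([0,0,-1.]); T=Ro.from_matrix(np.c_[np.cross(ty,tz),ty,tz])
    print('t',round(o['time_s'],2),'pos',o['position'].round(1),'w',round(o['grip_width'],1))
    print('to',(x,y,z),'delta_cm',(R.inv().apply(np.array([x,y,z])-o['position'])/10).round(2),'twist',(R.inv()*T).as_rotvec().round(3))
E
python3 -c "
from h import *
go(*TH['drop'],210,-.22)"
```

```text
t 0.1 pos [ 145.4 -555.7  209.1] w 85.6
to (481.5, 119, 210) delta_cm [ 4.959e+01 -5.677e+01  3.000e-02] twist [-2.000e-03 -1.000e-03 -1.095e+00]
```

Call:
{"name": "jog_arm", "arguments": {"commands": [{"delta_pos": [4.1,-4.7,0],"twist": [0,0,-0.09],"jaw": 0},{"delta_pos": [8.3,-9.5,0],"twist": [0,0,-0.18],"jaw": 0},{"delta_pos": [12.4,-14.2,0],"twist": [0,0,-0.27],"jaw": 0},{"delta_pos": [16.5,-18.9,0],"twist": [0,0,-0.36],"jaw": 0},{"delta_pos": [20.7,-23.7,0],"twist": [0,0,-0.45],"jaw": 0},{"delta_pos": [24.8,-28.4,0],"twist": [0,0,-0.55],"jaw": 0},{"delta_pos": [28.9,-33.1,0],"twist": [0,0,-0.64],"jaw": 0},{"delta_pos": [33.1,-37.8,0],"twist": [0,0,-0.73],"jaw": 0},{"delta_pos": [37.2,-42.6,0],"twist": [0,0,-0.82],"jaw": 0},{"delta_pos": [41.3,-47.3,0],"twist": [0,0,-0.91],"jaw": 0},{"delta_pos": [45.5,-52,0],"twist": [0,0,-1.0],"jaw": 0},{"delta_pos": [49.6,-56.8,0],"twist": [0,0,-1.095],"jaw": 0}]}}

```text
time_s: 1.6
position: [480.2, 116.9, 209.7]
orientation: [0.0, 0.779, 0.627, -0.0]
ft_force: [0.4, -0.9, 0.3]
grip_width: 85.5
grasp_force: 0.0
```

```bash
python3 -c "
from h import *
c=shot('wrist','w1.png')
go(*TH['drop'],78,-.22)
for n,z in (('drop',139),('crimp',121),('tall',142)): print(n,np.round(proj(c,(*TH[n],z))))
"
```

```text
t 1.65 pos [483.  123.6 209.3] w 85.6
to (481.5, 119, 78) delta_cm [-0.56 -0.06 13.12] twist [ 0.001 -0.006  0.012]
drop [325. 195.]
crimp [325. 115.]
tall [326.  27.]
```

View pics/w1.png

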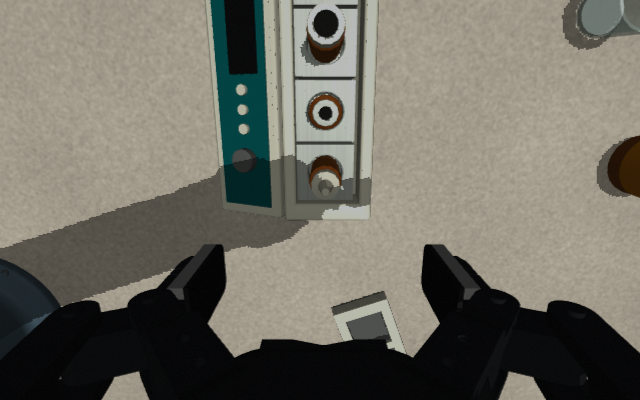

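The caps sit where predicted: tall septum (326,23), crimp (325,112), dropper tip (325,187). The arm was still settling during the shot, so I'll descend now.

Call:
{"name": "jog_arm", "arguments": {"commands": [{"delta_pos": [0,0,1],"twist": [0,0,0],"jaw": 0},{"delta_pos": [0,0,3],"twist": [0,0,0],"jaw": 0},{"delta_pos": [0,0,5],"twist": [0,0,0],"jaw": 0},{"delta_pos": [0,0,7],"twist": [0,0,0],"jaw": 0},{"delta_pos": [0,0,9],"twist": [0,0,0],"jaw": 0},{"delta_pos": [0,0,11],"twist": [0,0,0],"jaw": 0},{"delta_pos": [0,0,12.2],"twist": [0,0,0],"jaw": 0},{"delta_pos": [0,0,13.1],"twist": [0,0,0],"jaw": 0},{"delta_pos": [0,0,13.1],"twist": [0,0,0],"jaw": 0},{"delta_pos": [0,0,13.1],"twist": [0,0,0],"jaw": 0}]}}

```text
time_s: 2.9
position: [480.3, 114.8, 79.5]
orientation: [0.0, 0.781, 0.625, 0.0]
ft_force: [0.1, -0.7, 0.8]
grip_width: 85.3
grasp_force: 0.0
```

```bash
python3 -c "
from h import *
go(*TH['drop'],78,-.22)"
```

```text
t 2.9 pos [480.3 114.8  79.5] w 85.3
to (481.5, 119, 78) delta_cm [0.43 0.03 0.15] twist [ 0.001 -0.    -0.   ]
```

Call:
{"name": "jog_arm", "arguments": {"commands": [{"delta_pos": [0,0,0.1],"twist": [0,0,0],"jaw": 0},{"delta_pos": [0,0,0.1],"twist": [0,0,0],"jaw": 0},{"delta_pos": [0,0,0.1],"twist": [0,0,0],"jaw": 0}]}}

```text
time_s: 3.28
position: [480.0, 115.0, 78.2]
orientation: [0.0, 0.78, 0.625, 0.0]
ft_force: [0.1, -0.4, 0.9]
grip_width: 85.7
grasp_force: 0.0
```

Call:
{"name": "jog_arm", "arguments": {"commands": [{"delta_pos": [0.4,0.1,0],"twist": [0,0,0],"jaw": 0},{"delta_pos": [0.4,0.1,0],"twist": [0,0,0],"jaw": 0},{"delta_pos": [0.4,0.1,0],"twist": [0,0,0],"jaw": 0.4},{"delta_pos": [0.4,0.1,0],"twist": [0,0,0],"jaw": 0.6},{"delta_pos": [0.4,0.1,0],"twist": [0,0,0],"jaw": 0.8},{"delta_pos": [0.4,0.1,0],"twist": [0,0,0],"jaw": 1},{"delta_pos": [0.4,0.1,0],"twist": [0,0,0],"jaw": 1},{"delta_pos": [0.4,0.1,0],"twist": [0,0,0],"jaw": 1},{"delta_pos": [0.4,0.1,0],"twist": [0,0,0],"jaw": 1},{"delta_pos": [0.4,0.1,0],"twist": [0,0,0],"jaw": 1}]}}

```text
time_s: 4.53
position: [482.0, 118.6, 78.3]
orientation: [0.0, 0.78, 0.625, 0.0]
ft_force: [-0.2, 0.6, 5.2]
grip_width: 23.3
grasp_force: 59.0
```

```bash
python3 -c "
from h import *
go(*TH['drop'],78,-.22)"
```

```text
t 4.53 pos [482.  118.6  78.3] w 23.3
to (481.5, 119, 78) delta_cm [ 0.03 -0.06  0.03] twist [ 0.001 -0.    -0.   ]
```

```bash
python3 -c "
from h import *
c=shot('scene','s2.png');d=shot('wrist','w2.png')
a=cv2.resize(c['pixels'][90:270,330:510],(600,600),interpolation=2); b=d['pixels'][0:400,220:420]
cv2.imwrite('pics/m2.png',np.hstack([a,cv2.copyMakeBorder(b,0,200,0,0,0)]))
print(env.get_obs()['grip_width'])"
```

```text
23.051224883235705
```

View pics/m2.png

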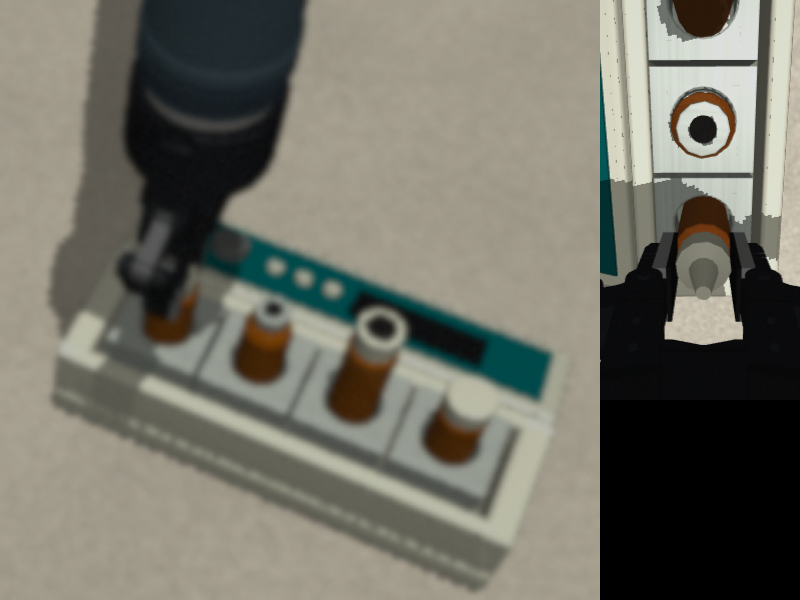

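The pads look to be on the dropper's glass (wrist crop, about (678–730, 240)), with the closure between the finger links. The other three vials are undisturbed. I'll lift and check.

Call:
{"name": "jog_arm", "arguments": {"commands": [{"delta_pos": [0,0,-0.5],"twist": [0,0,0],"jaw": 1},{"delta_pos": [0,0,-1.5],"twist": [0,0,0],"jaw": 1},{"delta_pos": [0,0,-3],"twist": [0,0,0],"jaw": 1},{"delta_pos": [0,0,-4.5],"twist": [0,0,0],"jaw": 1},{"delta_pos": [0,0,-6],"twist": [0,0,0],"jaw": 1},{"delta_pos": [0,0,-7],"twist": [0,0,0],"jaw": 1},{"delta_pos": [0,0,-7],"twist": [0,0,0],"jaw": 1},{"delta_pos": [0,0,-7],"twist": [0,0,0],"jaw": 1}]}}

```text
time_s: 5.62
position: [481.3, 118.6, 147.6]
orientation: [-0.0, 0.78, 0.625, -0.0]
ft_force: [0.3, -0.4, -1.2]
grip_width: 23.5
grasp_force: 58.9
```

```bash
python3 -c "
from h import *
c=shot('scene','s3.png')
go(*RK['drop'],130,.129)
p=env.get_obs()['position']
for h in (0,55,89): print(h,proj(c,(p[0],p[1],p[2]-28+h)))
print('tip',proj(c,p))
cv2.imwrite('pics/m3.png',cv2.resize(c['pixels'][70:250,330:510],(600,600),interpolation=2))"
```

```text
t 5.67 pos [481.1 118.5 147.4] w 23.5
to (512, -269.5, 130) delta_cm [-37.19  11.48   1.74] twist [-0.001  0.    -0.349]
0 (np.float64(381.5695198575763), np.float64(169.7675907770742))
55 (np.float64(385.05154565980683), np.float64(151.36779496499508))
89 (np.float64(387.40971294650024), np.float64(138.90671654964046))
tip (np.float64(383.29396831694635), np.float64(160.65522305121254))
```

View pics/m3.png

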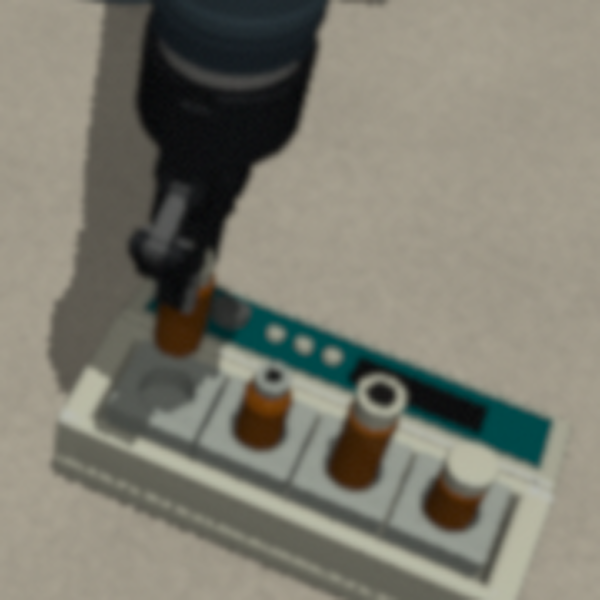

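The dropper is lifted and upright, its underside near crop (178,340), as expected for a 28 mm tip height. Carrying it to the rack.

Call:
{"name": "jog_arm", "arguments": {"commands": [{"delta_pos": [-1.5,0.5,0],"twist": [0,0,-0.01],"jaw": 1},{"delta_pos": [-4.6,1.4,0],"twist": [0,0,-0.04],"jaw": 1},{"delta_pos": [-8.6,2.6,0],"twist": [0,0,-0.08],"jaw": 1},{"delta_pos": [-12.9,4,0],"twist": [0,0,-0.12],"jaw": 1},{"delta_pos": [-17.2,5.3,0],"twist": [0,0,-0.16],"jaw": 1},{"delta_pos": [-21.5,6.6,0],"twist": [0,0,-0.2],"jaw": 1},{"delta_pos": [-25.8,8,0],"twist": [0,0,-0.24],"jaw": 1},{"delta_pos": [-30,9.3,0],"twist": [0,0,-0.28],"jaw": 1},{"delta_pos": [-33.5,10.3,0],"twist": [0,0,-0.32],"jaw": 1},{"delta_pos": [-36,11.1,0],"twist": [0,0,-0.34],"jaw": 1},{"delta_pos": [-37.2,11.5,0],"twist": [0,0,-0.349],"jaw": 1},{"delta_pos": [-37.2,11.5,0],"twist": [0,0,-0.349],"jaw": 1}]}}

```text
time_s: 7.18
position: [512.5, -269.6, 147.4]
orientation: [-0.001, 0.66, 0.751, 0.0]
ft_force: [0.2, 0.4, -0.3]
grip_width: 23.2
grasp_force: 58.9
```

Call:
{"name": "jog_arm", "arguments": {"commands": [{"delta_pos": [0,0,1],"twist": [0,0,0],"jaw": 1},{"delta_pos": [0,0,2.5],"twist": [0,0,0],"jaw": 1},{"delta_pos": [0,0,4],"twist": [0,0,0],"jaw": 1},{"delta_pos": [0,0,5],"twist": [0,0,0],"jaw": 1},{"delta_pos": [0,0,5],"twist": [0,0,0],"jaw": 1},{"delta_pos": [0,0,5],"twist": [0,0,0],"jaw": 1}]}}

```text
time_s: 7.92
position: [512.9, -269.7, 98.3]
orientation: [0.0, 0.66, 0.751, 0.0]
ft_force: [0.4, 0.6, -0.7]
grip_width: 23.4
grasp_force: 58.9
```

```bash
python3 -c "
from h import *
c=shot('wrist','w4.png')
go(*RK['drop'],32,.129)
for n in RK: print(n,np.round(proj(c,(*RK[n],20))))
"
```

```text
t 7.97 pos [ 513.1 -269.9   98.6] w 23.5
to (512, -269.5, 32) delta_cm [ 0.06 -0.11  6.66] twist [ 0.001  0.001 -0.   ]
short [322. -64.]
tall [322.  34.]
crimp [322. 119.]
drop [322. 195.]
```

View pics/w4.png

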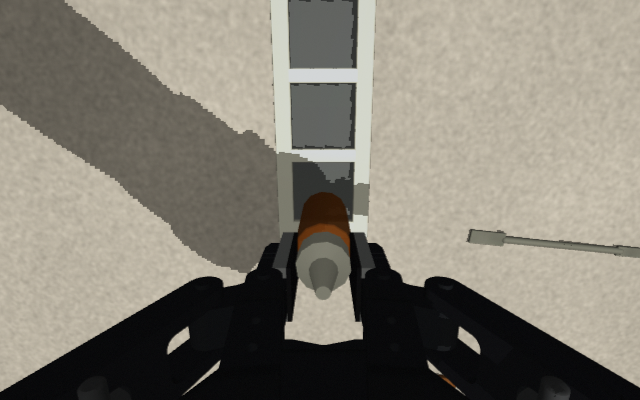

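The openings are where predicted, the crimp one centred at (323,116), and the dropper hangs over the last opening. Lowering it.

Call:
{"name": "jog_arm", "arguments": {"commands": [{"delta_pos": [0,-0.1,1],"twist": [0,0,0],"jaw": 1},{"delta_pos": [0,-0.1,2.5],"twist": [0,0,0],"jaw": 1},{"delta_pos": [0,-0.1,4],"twist": [0,0,0],"jaw": 1},{"delta_pos": [0,-0.1,5],"twist": [0,0,0],"jaw": 1},{"delta_pos": [0,-0.1,5.8],"twist": [0,0,0],"jaw": 1},{"delta_pos": [0,-0.1,6.2],"twist": [0,0,0],"jaw": 1},{"delta_pos": [0,-0.1,6.4],"twist": [0,0,0],"jaw": 1},{"delta_pos": [0,-0.1,6.5],"twist": [0,0,0],"jaw": 1},{"delta_pos": [0,-0.1,6.5],"twist": [0,0,0],"jaw": 1},{"delta_pos": [0,-0.1,6.5],"twist": [0,0,0],"jaw": 1}]}}

```text
time_s: 9.22
position: [511.9, -269.8, 33.3]
orientation: [0.0, 0.66, 0.751, -0.0]
ft_force: [-0.4, -0.0, -0.4]
grip_width: 23.3
grasp_force: 58.9
```

Call:
{"name": "jog_arm", "arguments": {"commands": [{"delta_pos": [0,0,0.05],"twist": [0,0,0],"jaw": 1},{"delta_pos": [0,0,0.1],"twist": [0,0,0],"jaw": 1},{"delta_pos": [0,0,0.1],"twist": [0,0,0],"jaw": 1},{"delta_pos": [0,0,0.1],"twist": [0,0,0],"jaw": 1}]}}

```text
time_s: 9.72
position: [512.0, -269.9, 32.4]
orientation: [0.0, 0.66, 0.751, -0.0]
ft_force: [-0.3, -0.6, 2.7]
grip_width: 23.8
grasp_force: 59.4
```

Contact felt (about 3 N). Opening and backing off.

Call:
{"name": "jog_arm", "arguments": {"commands": [{"delta_pos": [0,0,0],"twist": [0,0,0],"jaw": 0.65},{"delta_pos": [0,0,0],"twist": [0,0,0],"jaw": 0.5},{"delta_pos": [0,0,0],"twist": [0,0,0],"jaw": 0.3},{"delta_pos": [0,0,0],"twist": [0,0,0],"jaw": 0.1},{"delta_pos": [0,0,0],"twist": [0,0,0],"jaw": 0},{"delta_pos": [0,0,0],"twist": [0,0,0],"jaw": 0},{"delta_pos": [0,0,-2],"twist": [0,0,0],"jaw": 0},{"delta_pos": [0,0,-5],"twist": [0,0,0],"jaw": 0},{"delta_pos": [0,0,-9],"twist": [0,0,0],"jaw": 0},{"delta_pos": [0,0,-13],"twist": [0,0,0],"jaw": 0},{"delta_pos": [0,0,-16],"twist": [0,0,0],"jaw": 0},{"delta_pos": [0,0,-16],"twist": [0,0,0],"jaw": 0}]}}

```text
time_s: 11.22
position: [513.4, -270.8, 194.9]
orientation: [0.003, 0.66, 0.751, 0.0]
ft_force: [0.9, 0.1, -0.9]
grip_width: 85.4
grasp_force: 0.0
```

```bash
python3 -c "
from h import *
c=shot('scene','s5.png')
cv2.imwrite('pics/m5.png',cv2.resize(c['pixels'][100:260,140:500],None,fx=2,fy=2,interpolation=2))
go(*TH['crimp'],192,-.22)"
```

```text
t 11.28 pos [ 512.5 -270.2  192.9] w 85.6
to (493.7, 174.3, 192) delta_cm [4.432e+01 3.860e+00 1.000e-02] twist [0.002 0.001 0.349]
```

View pics/m5.png

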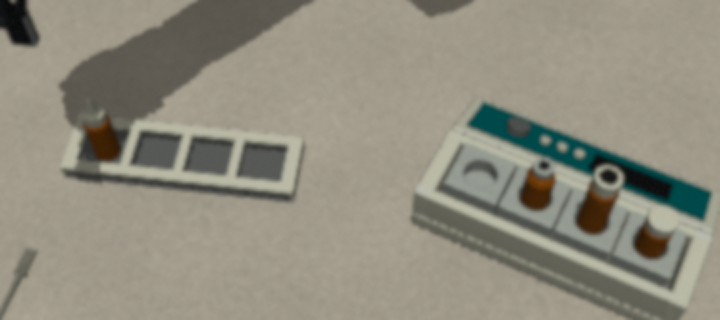

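The dropper stands upright in the rack's right-hand opening (crop (100,135)). Next is the crimp vial.

Call:
{"name": "jog_arm", "arguments": {"commands": [{"delta_pos": [3,0.3,0],"twist": [0,0,0.03],"jaw": 0},{"delta_pos": [8,0.7,0],"twist": [0,0,0.07],"jaw": 0},{"delta_pos": [13,1.1,0],"twist": [0,0,0.11],"jaw": 0},{"delta_pos": [18,1.6,0],"twist": [0,0,0.15],"jaw": 0},{"delta_pos": [23,2,0],"twist": [0,0,0.19],"jaw": 0},{"delta_pos": [28,2.4,0],"twist": [0,0,0.23],"jaw": 0},{"delta_pos": [33,2.9,0],"twist": [0,0,0.27],"jaw": 0},{"delta_pos": [38,3.3,0],"twist": [0,0,0.31],"jaw": 0},{"delta_pos": [42,3.7,0],"twist": [0,0,0.34],"jaw": 0},{"delta_pos": [44.3,3.9,0],"twist": [0,0,0.349],"jaw": 0},{"delta_pos": [44.3,3.9,0],"twist": [0,0,0.349],"jaw": 0},{"delta_pos": [44.3,3.9,0],"twist": [0,0,0.349],"jaw": 0}]}}

```text
time_s: 12.78
position: [492.7, 173.9, 190.8]
orientation: [-0.0, 0.781, 0.625, -0.001]
ft_force: [1.0, 0.0, -0.1]
grip_width: 85.5
grasp_force: 0.0
```

Call:
{"name": "jog_arm", "arguments": {"commands": [{"delta_pos": [0,0,1.5],"twist": [0,0,0],"jaw": 0},{"delta_pos": [0,0,4],"twist": [0,0,0],"jaw": 0},{"delta_pos": [0,0,6.5],"twist": [0,0,0],"jaw": 0},{"delta_pos": [0,0,8],"twist": [0,0,0],"jaw": 0},{"delta_pos": [0,0,8],"twist": [0,0,0],"jaw": 0},{"delta_pos": [0,0,8],"twist": [0,0,0],"jaw": 0}]}}

```text
time_s: 13.52
position: [494.0, 174.5, 112.6]
orientation: [0.0, 0.781, 0.625, 0.0]
ft_force: [-0.5, -0.3, -0.0]
grip_width: 85.1
grasp_force: 0.0
```

```bash
python3 -c "
from h import *
go(*TH['crimp'],78,-.22)"
```

```text
t 13.53 pos [494.  174.5 112.6] w 85.1
to (493.7, 174.3, 78) delta_cm [-0.03 -0.02  3.46] twist [ 0.001 -0.    -0.   ]
```

Call:
{"name": "jog_arm", "arguments": {"commands": [{"delta_pos": [0,0,1.2],"twist": [0,0,0],"jaw": 0},{"delta_pos": [0,0,2.4],"twist": [0,0,0],"jaw": 0},{"delta_pos": [0,0,3.4],"twist": [0,0,0],"jaw": 0},{"delta_pos": [0,0,3.4],"twist": [0,0,0],"jaw": 0},{"delta_pos": [0,0,3.4],"twist": [0,0,0],"jaw": 0.4},{"delta_pos": [0,0,3.4],"twist": [0,0,0],"jaw": 0.6},{"delta_pos": [0,0,3.4],"twist": [0,0,0],"jaw": 0.8},{"delta_pos": [0,0,3.4],"twist": [0,0,0],"jaw": 1},{"delta_pos": [0,0,3.4],"twist": [0,0,0],"jaw": 1},{"delta_pos": [0,0,3.4],"twist": [0,0,0],"jaw": 1},{"delta_pos": [0,0,3.4],"twist": [0,0,0],"jaw": 1},{"delta_pos": [0,0,3.4],"twist": [0,0,0],"jaw": 1}]}}

```text
time_s: 15.02
position: [494.0, 174.8, 78.6]
orientation: [0.0, 0.78, 0.625, 0.001]
ft_force: [-0.7, -0.7, 5.6]
grip_width: 22.8
grasp_force: 58.8
```

Call:
{"name": "jog_arm", "arguments": {"commands": [{"delta_pos": [0,0,-0.5],"twist": [0,0,0],"jaw": 1},{"delta_pos": [0,0,-1.5],"twist": [0,0,0],"jaw": 1},{"delta_pos": [0,0,-3],"twist": [0,0,0],"jaw": 1},{"delta_pos": [0,0,-4.5],"twist": [0,0,0],"jaw": 1},{"delta_pos": [0,0,-6],"twist": [0,0,0],"jaw": 1},{"delta_pos": [0,0,-7],"twist": [0,0,0],"jaw": 1},{"delta_pos": [0,0,-7],"twist": [0,0,0],"jaw": 1},{"delta_pos": [0,0,-7],"twist": [0,0,0],"jaw": 1}]}}

```text
time_s: 16.02
position: [493.0, 174.6, 147.5]
orientation: [-0.0, 0.78, 0.625, -0.0]
ft_force: [-0.0, 0.2, -1.4]
grip_width: 23.1
grasp_force: 58.9
```

```bash
python3 -c "
from h import *
go(*RK['crimp'],148,.129)"
```

```text
t 16.02 pos [493.  174.6 147.5] w 23.1
to (504.7, -213.6, 148) delta_cm [-37.63   9.61  -0.04] twist [-0.001  0.    -0.349]
```

Call:
{"name": "jog_arm", "arguments": {"commands": [{"delta_pos": [-1.5,0.4,0],"twist": [0,0,-0.01],"jaw": 1},{"delta_pos": [-4.6,1.2,0],"twist": [0,0,-0.04],"jaw": 1},{"delta_pos": [-8.6,2.2,0],"twist": [0,0,-0.08],"jaw": 1},{"delta_pos": [-12.9,3.3,0],"twist": [0,0,-0.12],"jaw": 1},{"delta_pos": [-17.2,4.4,0],"twist": [0,0,-0.16],"jaw": 1},{"delta_pos": [-21.5,5.5,0],"twist": [0,0,-0.2],"jaw": 1},{"delta_pos": [-25.8,6.6,0],"twist": [0,0,-0.24],"jaw": 1},{"delta_pos": [-30,7.7,0],"twist": [0,0,-0.28],"jaw": 1},{"delta_pos": [-33.8,8.6,0],"twist": [0,0,-0.32],"jaw": 1},{"delta_pos": [-36.4,9.3,0],"twist": [0,0,-0.34],"jaw": 1},{"delta_pos": [-37.6,9.6,0],"twist": [0,0,-0.349],"jaw": 1},{"delta_pos": [-37.6,9.6,0],"twist": [0,0,-0.349],"jaw": 1}]}}

```text
time_s: 17.52
position: [504.7, -213.2, 147.4]
orientation: [-0.001, 0.66, 0.751, 0.0]
ft_force: [0.6, 0.2, -0.3]
grip_width: 22.6
grasp_force: 58.9
```

Call:
{"name": "jog_arm", "arguments": {"commands": [{"delta_pos": [0,0,1],"twist": [0,0,0],"jaw": 1},{"delta_pos": [0,0,2.5],"twist": [0,0,0],"jaw": 1},{"delta_pos": [0,0,4.5],"twist": [0,0,0],"jaw": 1},{"delta_pos": [0,0,6],"twist": [0,0,0],"jaw": 1},{"delta_pos": [0,0,7],"twist": [0,0,0],"jaw": 1},{"delta_pos": [0,0,7],"twist": [0,0,0],"jaw": 1},{"delta_pos": [0,0,7],"twist": [0,0,0],"jaw": 1}]}}

```text
time_s: 18.4
position: [505.4, -213.5, 78.5]
orientation: [0.0, 0.66, 0.751, 0.0]
ft_force: [-0.3, 0.1, -1.1]
grip_width: 22.8
grasp_force: 58.9
```

```bash
python3 -c "
from h import *
go(*RK['crimp'],33.6,.129)"
```

```text
t 18.4 pos [ 505.4 -213.5   78.5] w 22.8
to (504.7, -213.6, 33.6) delta_cm [-0.   -0.08  4.49] twist [0.001 0.001 0.   ]
```

Call:
{"name": "jog_arm", "arguments": {"commands": [{"delta_pos": [0,-0.1,1],"twist": [0,0,0],"jaw": 1},{"delta_pos": [0,-0.1,2.4],"twist": [0,0,0],"jaw": 1},{"delta_pos": [0,-0.1,3.5],"twist": [0,0,0],"jaw": 1},{"delta_pos": [0,-0.1,4.1],"twist": [0,0,0],"jaw": 1},{"delta_pos": [0,-0.1,4.4],"twist": [0,0,0],"jaw": 1},{"delta_pos": [0,-0.1,4.5],"twist": [0,0,0],"jaw": 1},{"delta_pos": [0,-0.1,4.5],"twist": [0,0,0],"jaw": 1},{"delta_pos": [0,-0.1,4.55],"twist": [0,0,0],"jaw": 1},{"delta_pos": [0,-0.1,4.6],"twist": [0,0,0],"jaw": 1},{"delta_pos": [0,-0.1,4.6],"twist": [0,0,0],"jaw": 1},{"delta_pos": [0,-0.1,4.6],"twist": [0,0,0],"jaw": 1}]}}

```text
time_s: 19.77
position: [504.6, -213.7, 32.7]
orientation: [0.001, 0.66, 0.751, 0.0]
ft_force: [-0.1, 1.0, 4.7]
grip_width: 22.5
grasp_force: 59.8
```

Contact at the floor height. Releasing.

Call:
{"name": "jog_arm", "arguments": {"commands": [{"delta_pos": [0,0,0],"twist": [0,0,0],"jaw": 0.65},{"delta_pos": [0,0,0],"twist": [0,0,0],"jaw": 0.5},{"delta_pos": [0,0,0],"twist": [0,0,0],"jaw": 0.3},{"delta_pos": [0,0,0],"twist": [0,0,0],"jaw": 0.1},{"delta_pos": [0,0,0],"twist": [0,0,0],"jaw": 0},{"delta_pos": [0,0,0],"twist": [0,0,0],"jaw": 0},{"delta_pos": [0,0,-2],"twist": [0,0,0],"jaw": 0},{"delta_pos": [0,0,-5],"twist": [0,0,0],"jaw": 0},{"delta_pos": [0,0,-9],"twist": [0,0,0],"jaw": 0},{"delta_pos": [0,0,-13],"twist": [0,0,0],"jaw": 0},{"delta_pos": [0,0,-16],"twist": [0,0,0],"jaw": 0},{"delta_pos": [0,0,-16],"twist": [0,0,0],"jaw": 0}]}}

```text
time_s: 21.28
position: [505.9, -214.4, 194.7]
orientation: [0.003, 0.66, 0.751, 0.001]
ft_force: [0.7, -0.4, -0.3]
grip_width: 85.4
grasp_force: 0.0
```

```bash
python3 -c "
from h import *
c=shot('scene','s6.png')
go(*TH['tall'],192,-.22)"
```

```text
t 21.32 pos [ 504.8 -213.8  192.8] w 85.4
to (505.9, 228.6, 192) delta_cm [4.386e+01 5.800e+00 2.000e-02] twist [0.002 0.001 0.349]
```

Call:
{"name": "jog_arm", "arguments": {"commands": [{"delta_pos": [3,0.4,0],"twist": [0,0,0.03],"jaw": 0},{"delta_pos": [8,1.1,0],"twist": [0,0,0.07],"jaw": 0},{"delta_pos": [13,1.7,0],"twist": [0,0,0.11],"jaw": 0},{"delta_pos": [18,2.4,0],"twist": [0,0,0.15],"jaw": 0},{"delta_pos": [23,3,0],"twist": [0,0,0.19],"jaw": 0},{"delta_pos": [28,3.7,0],"twist": [0,0,0.23],"jaw": 0},{"delta_pos": [33,4.4,0],"twist": [0,0,0.27],"jaw": 0},{"delta_pos": [38,5,0],"twist": [0,0,0.31],"jaw": 0},{"delta_pos": [42,5.6,0],"twist": [0,0,0.34],"jaw": 0},{"delta_pos": [43.9,5.8,0],"twist": [0,0,0.349],"jaw": 0},{"delta_pos": [43.9,5.8,0],"twist": [0,0,0.349],"jaw": 0},{"delta_pos": [43.9,5.8,0],"twist": [0,0,0.349],"jaw": 0}]}}

```text
time_s: 22.82
position: [504.4, 228.5, 190.8]
orientation: [-0.0, 0.781, 0.625, -0.001]
ft_force: [1.1, -0.4, -0.8]
grip_width: 85.6
grasp_force: 0.0
```

Call:
{"name": "jog_arm", "arguments": {"commands": [{"delta_pos": [0,0,1.5],"twist": [0,0,0],"jaw": 0},{"delta_pos": [0,0,4],"twist": [0,0,0],"jaw": 0},{"delta_pos": [0,0,6],"twist": [0,0,0],"jaw": 0},{"delta_pos": [0,0,7],"twist": [0,0,0],"jaw": 0},{"delta_pos": [0,0,7],"twist": [0,0,0],"jaw": 0},{"delta_pos": [0,0,7],"twist": [0,0,0],"jaw": 0}]}}

```text
time_s: 23.58
position: [505.6, 229.4, 122.6]
orientation: [0.0, 0.781, 0.625, 0.001]
ft_force: [1.0, 0.4, 0.3]
grip_width: 85.6
grasp_force: 0.0
```

```bash
python3 -c "
from h import *
go(*TH['tall'],88,-.22)"
```

```text
t 23.57 pos [505.6 229.4 122.6] w 85.6
to (505.9, 228.6, 88) delta_cm [-0.07  0.04  3.46] twist [ 0.001 -0.    -0.   ]
```

Call:
{"name": "jog_arm", "arguments": {"commands": [{"delta_pos": [-0.1,0,1.2],"twist": [0,0,0],"jaw": 0},{"delta_pos": [-0.1,0,2.4],"twist": [0,0,0],"jaw": 0},{"delta_pos": [-0.1,0,3.4],"twist": [0,0,0],"jaw": 0},{"delta_pos": [-0.1,0,3.4],"twist": [0,0,0],"jaw": 0},{"delta_pos": [-0.1,0,3.4],"twist": [0,0,0],"jaw": 0.4},{"delta_pos": [-0.1,0,3.4],"twist": [0,0,0],"jaw": 0.6},{"delta_pos": [-0.1,0,3.4],"twist": [0,0,0],"jaw": 0.8},{"delta_pos": [-0.1,0,3.4],"twist": [0,0,0],"jaw": 1},{"delta_pos": [-0.1,0,3.4],"twist": [0,0,0],"jaw": 1},{"delta_pos": [-0.1,0,3.4],"twist": [0,0,0],"jaw": 1},{"delta_pos": [-0.1,0,3.4],"twist": [0,0,0],"jaw": 1},{"delta_pos": [-0.1,0,3.4],"twist": [0,0,0],"jaw": 1}]}}

```text
time_s: 25.08
position: [505.5, 228.6, 88.6]
orientation: [0.0, 0.78, 0.625, 0.001]
ft_force: [0.3, -0.8, 5.0]
grip_width: 24.9
grasp_force: 59.3
```

Call:
{"name": "jog_arm", "arguments": {"commands": [{"delta_pos": [0,0,-0.5],"twist": [0,0,0],"jaw": 1},{"delta_pos": [0,0,-1.5],"twist": [0,0,0],"jaw": 1},{"delta_pos": [0,0,-3],"twist": [0,0,0],"jaw": 1},{"delta_pos": [0,0,-4.5],"twist": [0,0,0],"jaw": 1},{"delta_pos": [0,0,-6],"twist": [0,0,0],"jaw": 1},{"delta_pos": [0,0,-7],"twist": [0,0,0],"jaw": 1},{"delta_pos": [0,0,-7],"twist": [0,0,0],"jaw": 1},{"delta_pos": [0,0,-7],"twist": [0,0,0],"jaw": 1}]}}

```text
time_s: 26.08
position: [504.6, 228.4, 157.5]
orientation: [-0.0, 0.78, 0.625, -0.0]
ft_force: [0.9, 0.5, -1.1]
grip_width: 25.0
grasp_force: 58.9
```

```bash
python3 -c "
from h import *
go(*RK['tall'],158,.129)"
```

```text
t 26.07 pos [504.6 228.4 157.5] w 25.0
to (497.5, -158, 158) delta_cm [-3.786e+01  7.740e+00 -3.000e-02] twist [-0.001  0.    -0.349]
```

Call:
{"name": "jog_arm", "arguments": {"commands": [{"delta_pos": [-1.5,0.3,0],"twist": [0,0,-0.01],"jaw": 1},{"delta_pos": [-4.6,0.9,0],"twist": [0,0,-0.04],"jaw": 1},{"delta_pos": [-8.6,1.8,0],"twist": [0,0,-0.08],"jaw": 1},{"delta_pos": [-12.9,2.6,0],"twist": [0,0,-0.12],"jaw": 1},{"delta_pos": [-17.2,3.5,0],"twist": [0,0,-0.16],"jaw": 1},{"delta_pos": [-21.5,4.4,0],"twist": [0,0,-0.2],"jaw": 1},{"delta_pos": [-25.8,5.3,0],"twist": [0,0,-0.24],"jaw": 1},{"delta_pos": [-30,6.1,0],"twist": [0,0,-0.28],"jaw": 1},{"delta_pos": [-34,7,0],"twist": [0,0,-0.32],"jaw": 1},{"delta_pos": [-36.6,7.5,0],"twist": [0,0,-0.34],"jaw": 1},{"delta_pos": [-37.9,7.7,0],"twist": [0,0,-0.349],"jaw": 1},{"delta_pos": [-37.9,7.7,0],"twist": [0,0,-0.349],"jaw": 1}]}}

```text
time_s: 27.58
position: [496.7, -158.7, 157.7]
orientation: [-0.0, 0.661, 0.751, -0.0]
ft_force: [1.9, 0.6, -1.0]
grip_width: 24.9
grasp_force: 58.9
```

Call:
{"name": "jog_arm", "arguments": {"commands": [{"delta_pos": [0,0,1],"twist": [0,0,0],"jaw": 1},{"delta_pos": [0,0,2.5],"twist": [0,0,0],"jaw": 1},{"delta_pos": [0,0,4.5],"twist": [0,0,0],"jaw": 1},{"delta_pos": [0,0,6],"twist": [0,0,0],"jaw": 1},{"delta_pos": [0,0,7],"twist": [0,0,0],"jaw": 1},{"delta_pos": [0,0,7],"twist": [0,0,0],"jaw": 1},{"delta_pos": [0,0,7],"twist": [0,0,0],"jaw": 1}]}}

```text
time_s: 28.45
position: [497.8, -158.4, 88.5]
orientation: [0.001, 0.66, 0.751, 0.0]
ft_force: [0.6, -0.4, -0.2]
grip_width: 24.9
grasp_force: 58.9
```

```bash
python3 -c "
from h import *
go(*RK['tall'],43.6,.129)"
```

```text
t 28.45 pos [ 497.8 -158.4   88.5] w 24.9
to (497.5, -158, 43.6) delta_cm [ 0.04 -0.03  4.49] twist [0.001 0.001 0.   ]
```

Call:
{"name": "jog_arm", "arguments": {"commands": [{"delta_pos": [0,0,1],"twist": [0,0,0],"jaw": 1},{"delta_pos": [0,0,2.4],"twist": [0,0,0],"jaw": 1},{"delta_pos": [0,0,3.5],"twist": [0,0,0],"jaw": 1},{"delta_pos": [0,0,4.1],"twist": [0,0,0],"jaw": 1},{"delta_pos": [0,0,4.4],"twist": [0,0,0],"jaw": 1},{"delta_pos": [0,0,4.5],"twist": [0,0,0],"jaw": 1},{"delta_pos": [0,0,4.5],"twist": [0,0,0],"jaw": 1},{"delta_pos": [0,0,4.55],"twist": [0,0,0],"jaw": 1},{"delta_pos": [0,0,4.6],"twist": [0,0,0],"jaw": 1},{"delta_pos": [0,0,4.6],"twist": [0,0,0],"jaw": 1},{"delta_pos": [0,0,4.6],"twist": [0,0,0],"jaw": 1}]}}

```text
time_s: 29.82
position: [497.8, -158.5, 42.6]
orientation: [0.001, 0.66, 0.751, 0.0]
ft_force: [-0.6, 0.1, 6.0]
grip_width: 25.1
grasp_force: 59.3
```

Call:
{"name": "jog_arm", "arguments": {"commands": [{"delta_pos": [0,0,0],"twist": [0,0,0],"jaw": 0.65},{"delta_pos": [0,0,0],"twist": [0,0,0],"jaw": 0.5},{"delta_pos": [0,0,0],"twist": [0,0,0],"jaw": 0.3},{"delta_pos": [0,0,0],"twist": [0,0,0],"jaw": 0.1},{"delta_pos": [0,0,0],"twist": [0,0,0],"jaw": 0},{"delta_pos": [0,0,0],"twist": [0,0,0],"jaw": 0},{"delta_pos": [0,0,-2],"twist": [0,0,0],"jaw": 0},{"delta_pos": [0,0,-5],"twist": [0,0,0],"jaw": 0},{"delta_pos": [0,0,-9],"twist": [0,0,0],"jaw": 0},{"delta_pos": [0,0,-12],"twist": [0,0,0],"jaw": 0},{"delta_pos": [0,0,-15],"twist": [0,0,0],"jaw": 0},{"delta_pos": [0,0,-15],"twist": [0,0,0],"jaw": 0}]}}

```text
time_s: 31.32
position: [499.1, -159.0, 194.5]
orientation: [0.003, 0.66, 0.751, 0.001]
ft_force: [-0.8, -0.9, -0.3]
grip_width: 85.6
grasp_force: 0.0
```

```bash
python3 -c "
from h import *
go(*TH['short'],192,-.22)"
```

```text
t 31.32 pos [ 499.1 -159.   194.5] w 85.6
to (518, 283.2, 192) delta_cm [43.61  7.56  0.16] twist [0.005 0.002 0.349]
```

Call:
{"name": "jog_arm", "arguments": {"commands": [{"delta_pos": [3,0.5,0],"twist": [0,0,0.03],"jaw": 0},{"delta_pos": [8,1.4,0],"twist": [0,0,0.07],"jaw": 0},{"delta_pos": [13,2.3,0],"twist": [0,0,0.11],"jaw": 0},{"delta_pos": [18,3.1,0],"twist": [0,0,0.15],"jaw": 0},{"delta_pos": [23,4,0],"twist": [0,0,0.19],"jaw": 0},{"delta_pos": [28,4.9,0],"twist": [0,0,0.23],"jaw": 0},{"delta_pos": [33,5.7,0],"twist": [0,0,0.27],"jaw": 0},{"delta_pos": [38,6.6,0],"twist": [0,0,0.31],"jaw": 0},{"delta_pos": [42,7.3,0],"twist": [0,0,0.34],"jaw": 0},{"delta_pos": [43.6,7.6,0],"twist": [0,0,0.349],"jaw": 0},{"delta_pos": [43.6,7.6,0],"twist": [0,0,0.349],"jaw": 0},{"delta_pos": [43.6,7.6,0],"twist": [0,0,0.349],"jaw": 0}]}}

```text
time_s: 32.83
position: [516.5, 282.6, 191.6]
orientation: [0.0, 0.781, 0.625, -0.001]
ft_force: [-0.5, -0.3, -0.9]
grip_width: 85.5
grasp_force: 0.0
```

Call:
{"name": "jog_arm", "arguments": {"commands": [{"delta_pos": [0,0,1.5],"twist": [0,0,0],"jaw": 0},{"delta_pos": [0,0,4],"twist": [0,0,0],"jaw": 0},{"delta_pos": [0,0,6.5],"twist": [0,0,0],"jaw": 0},{"delta_pos": [0,0,8],"twist": [0,0,0],"jaw": 0},{"delta_pos": [0,0,8],"twist": [0,0,0],"jaw": 0},{"delta_pos": [0,0,8],"twist": [0,0,0],"jaw": 0}]}}

```text
time_s: 33.58
position: [517.2, 283.9, 112.7]
orientation: [0.0, 0.781, 0.625, 0.001]
ft_force: [0.6, 0.3, 0.4]
grip_width: 85.6
grasp_force: 0.0
```

```bash
python3 -c "
from h import *
go(*TH['short'],78,-.22)"
```

```text
t 33.58 pos [517.2 283.9 112.7] w 85.6
to (518, 283.2, 78) delta_cm [-0.06  0.09  3.47] twist [ 0.001 -0.001 -0.   ]
```

Call:
{"name": "jog_arm", "arguments": {"commands": [{"delta_pos": [-0.1,0.1,1.2],"twist": [0,0,0],"jaw": 0},{"delta_pos": [-0.1,0.1,2.4],"twist": [0,0,0],"jaw": 0},{"delta_pos": [-0.1,0.1,3.5],"twist": [0,0,0],"jaw": 0},{"delta_pos": [-0.1,0.1,3.5],"twist": [0,0,0],"jaw": 0},{"delta_pos": [-0.1,0.1,3.5],"twist": [0,0,0],"jaw": 0.4},{"delta_pos": [-0.1,0.1,3.5],"twist": [0,0,0],"jaw": 0.6},{"delta_pos": [-0.1,0.1,3.5],"twist": [0,0,0],"jaw": 0.8},{"delta_pos": [-0.1,0.1,3.5],"twist": [0,0,0],"jaw": 1},{"delta_pos": [-0.1,0.1,3.5],"twist": [0,0,0],"jaw": 1},{"delta_pos": [-0.1,0.1,3.5],"twist": [0,0,0],"jaw": 1},{"delta_pos": [-0.1,0.1,3.5],"twist": [0,0,0],"jaw": 1},{"delta_pos": [-0.1,0.1,3.5],"twist": [0,0,0],"jaw": 1}]}}

```text
time_s: 35.08
position: [517.9, 283.0, 77.6]
orientation: [0.0, 0.78, 0.625, 0.001]
ft_force: [0.7, 0.0, 5.3]
grip_width: 25.2
grasp_force: 59.0
```

Call:
{"name": "jog_arm", "arguments": {"commands": [{"delta_pos": [0,0,-0.5],"twist": [0,0,0],"jaw": 1},{"delta_pos": [0,0,-1.5],"twist": [0,0,0],"jaw": 1},{"delta_pos": [0,0,-3],"twist": [0,0,0],"jaw": 1},{"delta_pos": [0,0,-4.5],"twist": [0,0,0],"jaw": 1},{"delta_pos": [0,0,-6],"twist": [0,0,0],"jaw": 1},{"delta_pos": [0,0,-7],"twist": [0,0,0],"jaw": 1},{"delta_pos": [0,0,-7],"twist": [0,0,0],"jaw": 1},{"delta_pos": [0,0,-7],"twist": [0,0,0],"jaw": 1}]}}

```text
time_s: 36.08
position: [517.0, 282.6, 146.5]
orientation: [-0.0, 0.78, 0.625, -0.0]
ft_force: [0.1, -0.6, -0.6]
grip_width: 24.7
grasp_force: 58.9
```

```bash
python3 -c "
from h import *
go(*RK['short'],148,.129)"
```

```text
t 36.08 pos [517.  282.6 146.5] w 24.7
to (490.3, -102.1, 148) delta_cm [-38.13   5.79  -0.13] twist [-0.001  0.    -0.349]
```

Call:
{"name": "jog_arm", "arguments": {"commands": [{"delta_pos": [-1.5,0.2,0],"twist": [0,0,-0.01],"jaw": 1},{"delta_pos": [-4.6,0.7,0],"twist": [0,0,-0.04],"jaw": 1},{"delta_pos": [-8.6,1.3,0],"twist": [0,0,-0.08],"jaw": 1},{"delta_pos": [-12.9,2,0],"twist": [0,0,-0.12],"jaw": 1},{"delta_pos": [-17.2,2.6,0],"twist": [0,0,-0.16],"jaw": 1},{"delta_pos": [-21.5,3.3,0],"twist": [0,0,-0.2],"jaw": 1},{"delta_pos": [-25.8,3.9,0],"twist": [0,0,-0.24],"jaw": 1},{"delta_pos": [-30,4.6,0],"twist": [0,0,-0.28],"jaw": 1},{"delta_pos": [-34,5.2,0],"twist": [0,0,-0.32],"jaw": 1},{"delta_pos": [-36.8,5.6,0],"twist": [0,0,-0.34],"jaw": 1},{"delta_pos": [-38.1,5.8,0],"twist": [0,0,-0.349],"jaw": 1},{"delta_pos": [-38.1,5.8,0],"twist": [0,0,-0.349],"jaw": 1}]}}

```text
time_s: 37.58
position: [490.3, -102.1, 146.7]
orientation: [-0.0, 0.661, 0.751, -0.0]
ft_force: [-0.1, 0.2, -0.9]
grip_width: 25.1
grasp_force: 58.9
```

Call:
{"name": "jog_arm", "arguments": {"commands": [{"delta_pos": [0,0,1],"twist": [0,0,0],"jaw": 1},{"delta_pos": [0,0,2.5],"twist": [0,0,0],"jaw": 1},{"delta_pos": [0,0,4.5],"twist": [0,0,0],"jaw": 1},{"delta_pos": [0,0,6],"twist": [0,0,0],"jaw": 1},{"delta_pos": [0,0,7],"twist": [0,0,0],"jaw": 1},{"delta_pos": [0,0,7],"twist": [0,0,0],"jaw": 1},{"delta_pos": [0,0,7],"twist": [0,0,0],"jaw": 1}]}}

```text
time_s: 38.45
position: [491.3, -101.8, 77.5]
orientation: [0.0, 0.66, 0.751, 0.0]
ft_force: [-0.0, -0.3, -1.1]
grip_width: 25.2
grasp_force: 58.9
```

```bash
python3 -c "
from h import *
go(*RK['short'],32.6,.129)"
```

```text
t 38.45 pos [ 491.3 -101.8   77.5] w 25.2
to (490.3, -102.1, 32.6) delta_cm [-0.01 -0.1   4.49] twist [0.001 0.    0.   ]
```

Call:
{"name": "jog_arm", "arguments": {"commands": [{"delta_pos": [0,-0.1,1],"twist": [0,0,0],"jaw": 1},{"delta_pos": [0,-0.1,2.4],"twist": [0,0,0],"jaw": 1},{"delta_pos": [0,-0.1,3.5],"twist": [0,0,0],"jaw": 1},{"delta_pos": [0,-0.1,4.1],"twist": [0,0,0],"jaw": 1},{"delta_pos": [0,-0.1,4.4],"twist": [0,0,0],"jaw": 1},{"delta_pos": [0,-0.1,4.5],"twist": [0,0,0],"jaw": 1},{"delta_pos": [0,-0.1,4.5],"twist": [0,0,0],"jaw": 1},{"delta_pos": [0,-0.1,4.55],"twist": [0,0,0],"jaw": 1},{"delta_pos": [0,-0.1,4.6],"twist": [0,0,0],"jaw": 1},{"delta_pos": [0,-0.1,4.6],"twist": [0,0,0],"jaw": 1},{"delta_pos": [0,-0.1,4.6],"twist": [0,0,0],"jaw": 1}]}}

```text
time_s: 39.83
position: [490.2, -102.1, 31.6]
orientation: [0.001, 0.66, 0.751, 0.0]
ft_force: [-2.6, 0.4, 6.1]
grip_width: 25.0
grasp_force: 59.5
```

Call:
{"name": "jog_arm", "arguments": {"commands": [{"delta_pos": [0,0,0],"twist": [0,0,0],"jaw": 0.65},{"delta_pos": [0,0,0],"twist": [0,0,0],"jaw": 0.5},{"delta_pos": [0,0,0],"twist": [0,0,0],"jaw": 0.3},{"delta_pos": [0,0,0],"twist": [0,0,0],"jaw": 0.1},{"delta_pos": [0,0,0],"twist": [0,0,0],"jaw": 0},{"delta_pos": [0,0,0],"twist": [0,0,0],"jaw": 0},{"delta_pos": [0,0,-2],"twist": [0,0,0],"jaw": 0},{"delta_pos": [0,0,-5],"twist": [0,0,0],"jaw": 0},{"delta_pos": [0,0,-9],"twist": [0,0,0],"jaw": 0},{"delta_pos": [0,0,-13],"twist": [0,0,0],"jaw": 0},{"delta_pos": [0,0,-17],"twist": [0,0,0],"jaw": 0},{"delta_pos": [0,0,-18],"twist": [0,0,0],"jaw": 0}]}}

```text
time_s: 41.32
position: [491.5, -102.4, 213.8]
orientation: [0.002, 0.66, 0.751, 0.001]
ft_force: [-0.1, -0.3, 0.3]
grip_width: 85.3
grasp_force: 0.0
```

Call:
{"name": "jog_arm", "arguments": {"commands": [{"delta_pos": [3,0,0],"twist": [0,0,0],"jaw": 0},{"delta_pos": [8,0,0],"twist": [0,0,0],"jaw": 0},{"delta_pos": [13,0,0],"twist": [0,0,0],"jaw": 0},{"delta_pos": [15,0,0],"twist": [0,0,0],"jaw": 0},{"delta_pos": [15,0,0],"twist": [0,0,0],"jaw": 0},{"delta_pos": [15,0,0],"twist": [0,0,0],"jaw": 0}]}}

```text
time_s: 42.08
position: [470.3, 46.4, 210.3]
orientation: [-0.0, 0.66, 0.751, -0.001]
ft_force: [0.7, -0.4, -1.5]
grip_width: 85.7
grasp_force: 0.0
```

```bash
python3 -c "
from h import *
a=shot('scene','s9.png')['pixels'];b=shot('top','t9.png')['pixels']
cv2.imwrite('pics/m9.png',np.vstack([cv2.resize(x,(640,300),interpolation=2) for x in (a[130:220,140:332],b[175:270,310:512])]))"
```

```text
(no output)
```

View pics/m9.png

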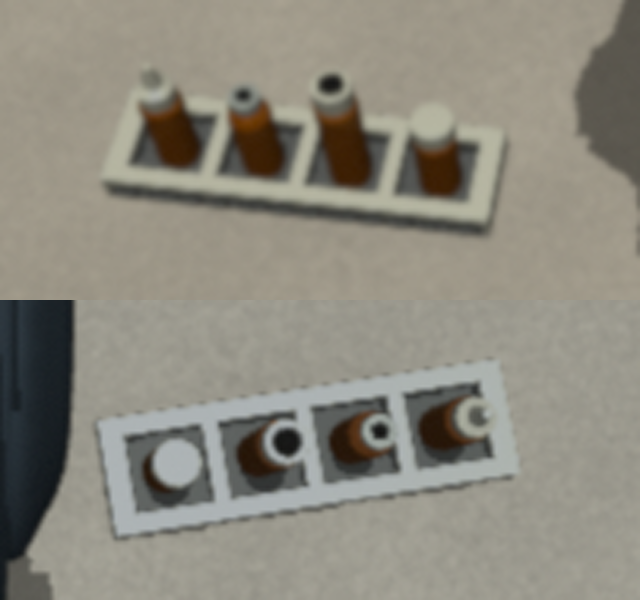

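All four vials stand upright, one per opening. In the top view, left to right, they are short (175,463), tall (287,442), crimp (378,430) and dropper (478,415), the same order as before.

```bash
python3 -c "
from rig import env
print(env.sign_off())"
```

```text
the job is handed in; nothing more can be done
None
```

All four vials now stand upright in the sample rack, one per opening, in their original left-to-right order (short, tall, crimp, dropper); I lowered each to the floor before releasing it, and handed the job in at about 42 s.

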